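Find the canister lid that rocks and press it home

TASK

One of the four storage canisters on the cork coasters has a lid that is not properly on. Press the lids near the edge with a fingertip, only lightly so that the seals of the good ones are not crushed, until you find the one that rocks; then push that lid firmly in the middle until it is fully home. Do not pull at or lift any lid, and leave everything else on the worktop where it stands.

Things in the scene. Friction and masses are not known exactly. Their poses are not given: they have to be found in the camera images.
- coaster_1: round cork coaster, 100 mm wide, 10 mm thick, fixed to the worktop; origin at the centre of its underside, z up. One white canister (84 mm wide) stands centred on it and does not move. The canister's flat round wooden lid is 91 mm wide, concentric with the coaster; its top lies 72 to 80 mm above the worktop (the canisters differ a little in height, so height does not tell which lid is loose). Which canister stands on which coaster changes.
- coaster_2: round cork coaster, 100 mm wide, 10 mm thick, fixed to the worktop; origin at the centre of its underside, z up. One white canister (84 mm wide) stands centred on it and does not move. The canister's flat round wooden lid is 91 mm wide, concentric with the coaster; its top lies 72 to 80 mm above the worktop (the canisters differ a little in height, so height does not tell which lid is loose). Which canister stands on which coaster changes.
- coaster_3: round cork coaster, 100 mm wide, 10 mm thick, fixed to the worktop; origin at the centre of its underside, z up. One white canister (84 mm wide) stands centred on it and does not move. The canister's flat round wooden lid is 91 mm wide, concentric with the coaster; its top lies 72 to 80 mm above the worktop (the canisters differ a little in height, so height does not tell which lid is loose). Which canister stands on which coaster changes.
- coaster_4: round cork coaster, 100 mm wide, 10 mm thick, fixed to the worktop; origin at the centre of its underside, z up. One white canister (84 mm wide) stands centred on it and does not move. The canister's flat round wooden lid is 91 mm wide, concentric with the coaster; its top lies 72 to 80 mm above the worktop (the canisters differ a little in height, so height does not tell which lid is loose). Which canister stands on which coaster changes.
- sound_lid_a (a joint): how far the lid of one of the three properly seated canisters is pressed into its soft seal, m: 0 at rest, grows downwards, about 3 N per mm, the same wherever on the lid it is pressed (it does not tilt); above 0.004 m (some 12 N) the seal is crushed, below 0 it is pulled up. Which coaster this canister stands on is not told.
- sound_lid_b (a joint): how far the lid of one of the three properly seated canisters is pressed into its soft seal, m: 0 at rest, grows downwards, about 3 N per mm, the same wherever on the lid it is pressed (it does not tilt); above 0.004 m (some 12 N) the seal is crushed, below 0 it is pulled up. Which coaster this canister stands on is not told.
- sound_lid_d (a joint): how far the lid of one of the three properly seated canisters is pressed into its soft seal, m: 0 at rest, grows downwards, about 3 N per mm, the same wherever on the lid it is pressed (it does not tilt); above 0.004 m (some 12 N) the seal is crushed, below 0 it is pulled up. Which coaster this canister stands on is not told.
- loose_lid (a joint): how far the loose lid has been pushed down, m: about 0 at the start, 0.005 when fully home, negative when it is pulled up. It moves only when more than about 16 N push on its middle, and then stays where it is left; a push d mm off the middle moves it only with 16 / (1 - d/36) N. Which coaster its canister stands on is not told.
- loose_lid_rock_x (a joint): tilt of the loose lid about its canister's x axis, rad: 0 level. While the lid is loose, 1 to 2 N near its edge tip it by up to 0.14 rad: that edge goes down about 5 mm and the far edge rises as much; it springs back level when let go. When fully home it cannot tilt.
- loose_lid_rock_y (a joint): tilt of the loose lid about its canister's y axis, rad: 0 level. While the lid is loose, 1 to 2 N near its edge tip it by up to 0.14 rad: that edge goes down about 5 mm and the far edge rises as much; it springs back level when let go. When fully home it cannot tilt.
- honey_jar: honey jar, glass with a wide lid, 65 mm wide, 100 mm high; bystander, loose; origin at the centre of its underside
- tin_beans: low food tin, 75 mm wide, 58 mm high; bystander, loose; origin at the centre of its underside
- teaspoon: metal teaspoon, 130 mm long; bystander, loose; origin at the centre of its underside
- salt_shaker: salt shaker, 44 mm wide, 90 mm high; bystander, loose; origin at the centre of its underside
- mug_a: mug with dots, 82 mm wide, 114 mm over its handle, 91 mm high; bystander, loose; origin at the centre of its underside
Not all that is in view belongs to the job. Leave any green or purple look-alike of the part that bears sound_lid_b alone.

How it is judged:
On the way, in this order (a step that is already met when the one before it is completed fails the run):
1. the loose lid has been made to rock by a press off its middle (tilt over 0.06 rad) ((value of joint any of loose_lid_rock_x, loose_lid_rock_y above 0.06 rad or value of joint any of loose_lid_rock_x, loose_lid_rock_y below -0.06 rad)).
2. the loose lid is pushed home (value of joint loose_lid above 0.004 m), for 0.2 s.
At the end, for the whole second after the job is handed in: The loose lid is within 1 mm of fully home and level to 0.03 rad; the other three lids are at rest on their seals (within 1.5 mm); no bystander has moved 20 mm (value of joint loose_lid above 0.004 m and value of joint loose_lid_rock_x between -0.03 and 0.03 rad and value of joint loose_lid_rock_y between -0.03 and 0.03 rad and value of joint sound_lid_a between -0.0015 and 0.0015 m and value of joint sound_lid_b between -0.0015 and 0.0015 m and value of joint sound_lid_d between -0.0015 and 0.0015 m and distance of each of honey_jar, tin_beans, teaspoon, salt_shaker, mug_a from where it was at the start of the episode below 0.02 m); the robot touches nothing.
It fails at once if a good lid is pressed so hard that its seal is crushed (more than 4 mm, about 12 N) (value of joint any of sound_lid_a, sound_lid_b, sound_lid_d above 0.004 m).
It fails at once if a lid is lifted (more than 4 mm) (value of joint any of sound_lid_a, sound_lid_b, sound_lid_d, loose_lid below -0.004 m).
It fails at once if a bystander is lifted or moved 20 mm (distance of any of honey_jar, tin_beans, teaspoon, salt_shaker, mug_a from where it was at the start of the episode above 0.02 m).
It also fails if it takes over 64 s, if anything falls off the work surface, if the arm or the gripper's body presses on something with over 40 N, if the wrist force passes 120 N, or if a joint passes its speed limit or range.

ROBOT

A 7-joint arm with a two-finger parallel gripper is mounted at the origin on a cart in front of the work surface, level with it; the furniture and walls round the work are solid. World frame = base frame: x ahead of the robot, y to its left, z up, the work surface at z = 0. Lengths are in m, angles in rad, forces in N, time in s.
With the tool pointing down it reaches from about 0.4 to 0.875 m from the base axis. Payload 19.3 kg.
Tool frame: the origin (TCP) lies between the finger pads; the fingertips stand 17 mm ahead of it and the grasp point (between the pads) lies 2 mm behind it; x points along the fingers, y is the direction in which the jaws open and shut, and the axes are right-handed (so a half turn about x gives the same grasp; the last joint's range is limited). The gripper opens to 85 mm and grips with 20 to 120 N. Pads are 22 mm wide; open, the fingers measure 114 mm over their backs; the gripper's body (76 mm by 85 mm) begins 54 mm behind the grasp point. The pads swing forward as they close: fully open they stand 13 mm farther back than shut.
Start: joints at [1.279, 0.521, -0.036, 1.599, 0.021, 1.021, -0.113], TCP at [0.137, -0.61, 0.248] pointing down, gripper open.
Joint ranges: [-2.91, 2.91], [-0.3, 2.13], [-1.5, 1.42], [0.17, 2.43], [-1.26, 4.41], [0.16, 1.93], [-2.52, 2.52]. Speed limits (rad/s): [1.89, 1.89, 2.39, 2.39, 3.01, 3.01, 3.01].

INTERFACE

Orientations are given as [roll, pitch, yaw] about the fixed x, y, z axes, in that order (R = Rz(yaw) Ry(pitch) Rx(roll)).
In Python, from workcell import bot gives the robot as it stands.
- The arm moves only by the shell command python3 -m creep 'ROWS' [FORCE]. ROWS is JSON, a list of rows, each an object of numbers: "wx", "wy", "wz": the turn, a rotation vector about the tool's x, y, z in degrees; "tx", "ty", "tz": the shift along the tool's x, y, z in m; "claw": the closure, from 0 (fully open) to 1 (shut). A call has 1 to 8 rows; each row is the pose to reach, as a shift and turn from the pose measured when the call began, along the tool's axes at that moment; what a row does not reach only later rows make up. A row lasts 1/10 s, in which the tool goes at most 50 mm and 8.59 degrees, less where a joint would pass 70% of its speed; a pose out of reach is approached as far as the arm can. A call with a gripper value outside its range is refused whole. The fingers move at their own pace and stop on an object; FORCE is the grip in N (left out, the last holds). Time passes only in rows, so rows that repeat a pose let the fingers close. It gives the time, the measured TCP pose, the force and the opening at its end, in the units of the state.
- bot.observe(): the state, without advancing time (a new reading comes with each control period).
- bot.grab_frame(name): name is "scene" or "side" or "wrist"; returns the picture (420x560x3 uint8, blue, green, red); there is no depth.
- bot.get_calibration(name): a dict with "fx", "fy", "cx", "cy" (pixels), "R" (3x3) and "t" (3): a world point X has camera coordinates R X + t. Camera axes: x right, y down, z forward; pixel columns grow to the right and rows downward; lengths in m; the calibration is good to about 2 mm. The wrist camera is an equidistant fisheye: a pixel r from the principal point sees the ray r / f radians off the axis. A picture is of the moment at which its call begins: read the wrist's pose just before it. get_calibration takes no time and is no camera call; for the wrist camera it gives the pose at the moment of the call.
- bot.job_done(): hands the job in, once; it reports no verdict.
The state is a dict: "clock": time; "qpos": joint angles; "qd": joint speeds; "joint_efforts": joint torques, N m; "position": TCP position; "tool_rot": TCP orientation; "force": force on the tool from outside, world axes, zero at the start; "moment": the same for the moment, N m; "grip_width": finger opening in m.
Only numpy, scipy, OpenCV 4.12 (cv2) and the standard library are available. Lean on these libraries where they do the work, as an engineer would, in place of code of your own. Each camera call takes 0.05 s, during which the arm holds its last target.

## Working session

There is one attempt and no reset: what is moved stays moved. The work goes in short steps, Python scripts to look and compute and a shell command to move; the robot and the scene stay as the last step left them, time stands still between calls to the robot, and variables do not carry over. Pictures are saved under pics/ and viewed, and the job is handed in when it is done.

```bash
ls; mkdir -p pics
python3 - <<'E'
from workcell import bot
import cv2,numpy as np
np.set_printoptions(precision=4,suppress=True)
s=bot.observe();print(s)
for n in("scene","side","wrist"):
    c=bot.get_calibration(n);print(n,c)
    cv2.imwrite(f"pics/{n}0.png",bot.grab_frame(n))
E
```

```text
pics
{'clock': 0.0, 'qpos': array([ 1.2788,  0.522 , -0.0363,  1.6   ,  0.0212,  1.0211, -0.1128]), 'qd': array([-0.0006,  0.0012, -0.0005, -0.    ,  0.0001,  0.0012, -0.0001]), 'joint_efforts': array([ -0.0022, -92.7117,   1.9784, -36.993 ,   0.0177,   0.0082,
        -0.0001]), 'position': array([ 0.1374, -0.6094,  0.2477]), 'tool_rot': array([-1.4881,  1.5696,  1.8753]), 'force': array([ 0.1706, -0.0499, -0.4331]), 'moment': array([ 0.01 ,  0.004, -0.04 ]), 'grip_width': 0.08561059523361272}
scene {'fx': 457.47747587438664, 'fy': 457.47747587438664, 'cx': 282.5626084223095, 'cy': 208.74235727891605, 'R': array([[-0.6423, -0.7664,  0.0073],
       [-0.593 ,  0.4909, -0.6382],
       [ 0.4855, -0.4142, -0.7698]]), 't': array([0.2952, 0.3113, 1.3539])}
side {'fx': 427.21636346832634, 'fy': 427.21636346832634, 'cx': 276.4847503460059, 'cy': 209.99796531807365, 'R': array([[ 0.9994,  0.0294,  0.0155],
       [ 0.0313, -0.6723, -0.7396],
       [-0.0114,  0.7397, -0.6729]]), 't': array([-0.4692,  0.0417,  1.2895])}
wrist {'fx': 325.19226210127806, 'fy': 325.19226210127806, 'cx': 278.86886606510717, 'cy': 214.69297532577042, 'R': array([[ 0.2204, -0.9754, -0.0014],
       [-0.9258, -0.2096,  0.3146],
       [-0.3072, -0.0681, -0.9492]]), 't': array([-0.625 , -0.0416,  0.3808])}
```

View pics/scene0.png

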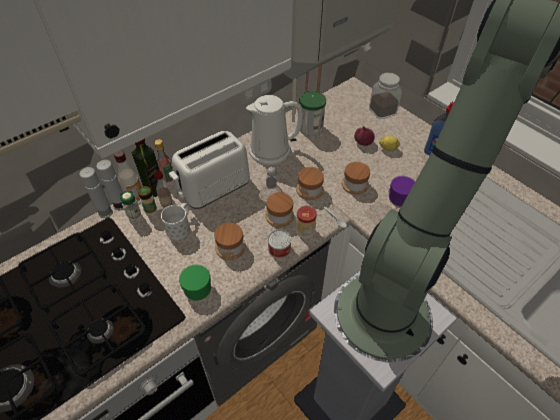

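View pics/side0.png

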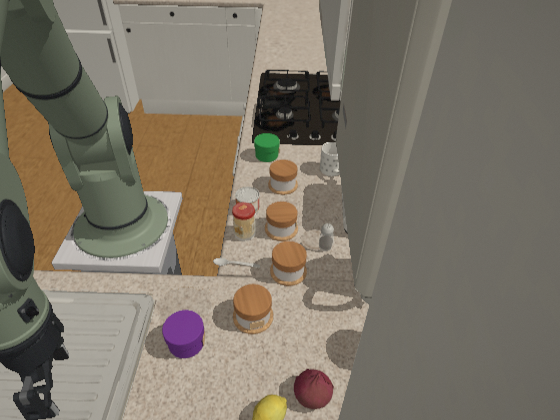

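View pics/wrist0.png

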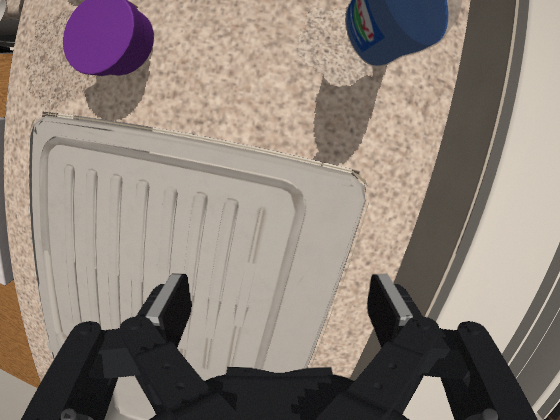

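Scene view: four brown-lidded canisters at about (357,172), (310,178), (279,207) and (229,236). The green pot at (195,280) and purple pot at (402,190) are the look-alikes. In the side view the lids are at (252,302), (290,257), (282,214) and (284,171).

Run:
```python
import cv2,numpy as np
a=cv2.imread("pics/scene0.png");b=cv2.imread("pics/side0.png")
A=cv2.resize(a[150:265,200:390],None,fx=4,fy=4,interpolation=cv2.INTER_CUBIC)
B=cv2.resize(b[150:340,215:345],None,fx=3,fy=3,interpolation=cv2.INTER_CUBIC)
cv2.imwrite("pics/ca.png",A);cv2.imwrite("pics/cb.png",B)
for n,i in(("scene",a),("side",b)):
    h=cv2.cvtColor(i,cv2.COLOR_BGR2HSV)
    m=cv2.inRange(h,(5,120,90),(15,255,255))
    N,l,st,ce=cv2.connectedComponentsWithStats(m)
    for k in range(1,N):
        if st[k,4]>150: print(n,st[k],ce[k])
    for p in [(357,172),(310,178),(279,207),(229,236)] if n=="scene" else [(252,300),(290,254),(282,212),(284,168)]: print(h[p[1]-14:p[1]+18:3,p[0]].tolist())
```

```text
scene [345 162  25  18 346] [357.1734104  170.61560694]
scene [298 168  25  18 362] [310.41712707 176.13259669]
scene [266 193  27  20 416] [279.25721154 202.47115385]
scene [215 223  28  23 505] [228.04950495 233.93465347]
scene [ 205  324  120   96 4518] [277.26626826 384.9459938 ]
scene [393 384  40  36 547] [409.77513711 407.17915905]
[[16, 52, 158], [13, 79, 148], [12, 147, 135], [13, 146, 140], [12, 147, 137], [12, 144, 135], [13, 148, 126], [12, 148, 93], [14, 150, 68], [12, 27, 96], [17, 19, 94]]
[[15, 50, 159], [13, 115, 137], [13, 148, 126], [13, 146, 136], [12, 144, 138], [12, 147, 139], [12, 146, 136], [12, 145, 95], [13, 155, 74], [15, 21, 99], [15, 21, 97]]
[[13, 147, 134], [13, 147, 128], [13, 142, 142], [13, 143, 137], [12, 147, 134], [12, 147, 134], [12, 147, 139], [13, 149, 70], [14, 36, 93], [15, 21, 96], [14, 57, 94]]
[[13, 91, 109], [13, 146, 133], [12, 145, 135], [12, 144, 140], [12, 146, 143], [12, 145, 144], [12, 144, 145], [13, 148, 143], [14, 156, 72], [13, 82, 81], [15, 101, 98]]
side [270 160  27  21 479] [282.91440501 170.14822547]
side [267 202  30  26 640] [281.4421875 214.2484375]
side [271 241  35  33 869] [288.38089758 256.59378596]
side [ 233  284   38   37 1101] [251.98001817 302.04632153]
[[14, 142, 163], [14, 142, 165], [14, 138, 166], [14, 138, 166], [14, 140, 166], [14, 137, 167], [14, 138, 170], [15, 139, 171], [14, 138, 175], [14, 138, 175], [14, 146, 122]]
[[15, 54, 175], [14, 142, 163], [14, 141, 170], [14, 141, 170], [14, 140, 168], [14, 138, 166], [14, 139, 165], [14, 140, 166], [14, 141, 166], [13, 142, 124], [13, 141, 112]]
[[16, 42, 181], [14, 82, 171], [15, 142, 163], [14, 141, 164], [14, 140, 169], [14, 141, 166], [14, 142, 162], [14, 143, 159], [14, 145, 128], [13, 145, 111], [14, 58, 124]]
[[17, 40, 183], [18, 40, 186], [14, 141, 164], [14, 140, 160], [14, 140, 169], [14, 138, 168], [14, 141, 163], [14, 141, 159], [13, 151, 115], [14, 106, 116], [17, 26, 140]]
```

View pics/ca.png

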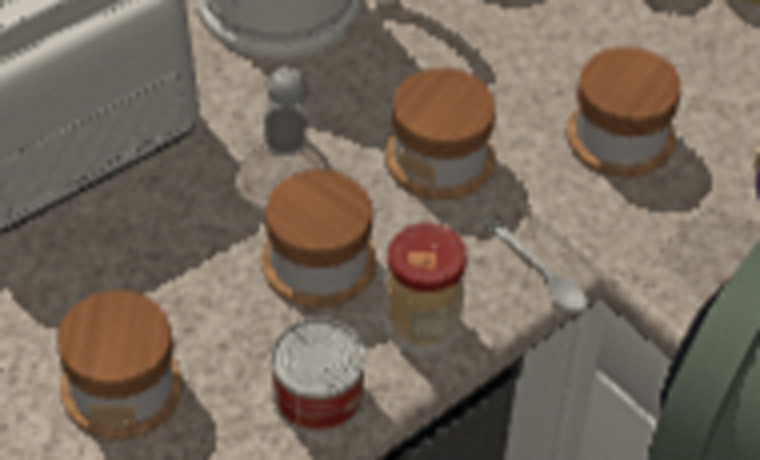

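View pics/cb.png

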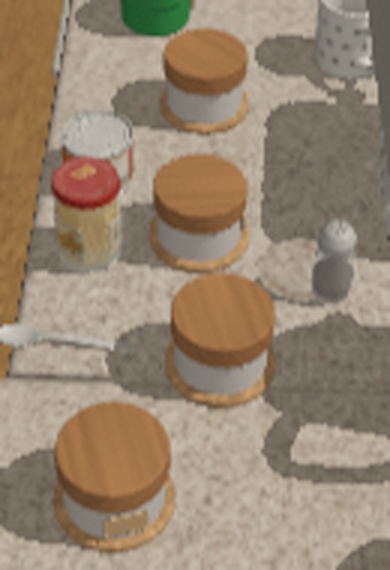

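The crops confirm four brown lids on cork coasters, with no brown lid left over. Next I triangulate the top-face centres.

```bash
cat > h.py <<'E'
import cv2,numpy as np
np.set_printoptions(precision=4,suppress=True)
from workcell import bot
def ray(c,u,v):
    d=np.array([(u-c['cx'])/c['fx'],(v-c['cy'])/c['fy'],1.]);R=np.array(c['R']);t=np.array(c['t'])
    return -R.T@t, R.T@d
def onz(c,u,v,z):
    o,d=ray(c,u,v);return o+d*(z-o[2])/d[2]
def tri(ca,pa,cb,pb):
    o1,d1=ray(ca,*pa);o2,d2=ray(cb,*pb)
    s=np.linalg.lstsq(np.c_[d1,-d2],o2-o1,rcond=None)[0]
    a,b=o1+d1*s[0],o2+d2*s[1];return (a+b)/2,np.linalg.norm(a-b)
E
python3 - <<'E'
from h import *
cs={n:bot.get_calibration(n) for n in("scene","side")}
P={}
for n,vm in(("scene",110),("side",140)):
    i=cv2.imread(f"pics/{n}0.png");h=cv2.cvtColor(i,cv2.COLOR_BGR2HSV)
    m=cv2.inRange(h,(9,110,vm),(17,190,255))
    m=cv2.morphologyEx(m,cv2.MORPH_OPEN,np.ones((3,3)))
    m=cv2.morphologyEx(m,cv2.MORPH_CLOSE,np.ones((3,3)))
    L=[]
    for c in cv2.findContours(m,0,cv2.CHAIN_APPROX_NONE)[0]:
        if 150<cv2.contourArea(c)<1500:
            (u,v),ax,an=cv2.fitEllipse(c)
            if n=="scene" and (v>260): continue
            pts=np.array([onz(cs[n],*p[0],.076) for p in c])
            (x,y),r=cv2.minEnclosingCircle(pts[:,:2].astype(np.float32))
            L.append((u,v)); print(n,np.array([u,v]),ax,"plane",onz(cs[n],u,v,.076)[:2],"r",r)
    P[n]=sorted(L,key=lambda p:-p[0]) if n=="scene" else sorted(L,key=lambda p:-p[1])
for a,b in zip(P["scene"],P["side"]): print(a,b,tri(cs["scene"],a,cs["side"],b))
for nm,a,b,z in[("jar top",(307,213),(244,211),.1),("tin",(279,238),(247,196),.058),("salt",(271,171),(328,228),.09),("mug",(173,214),(331,153),.091),("spoon1",(342,223),(218,261),.005),("spoon2",(325,207),(253,265),.005),("purple",(402,187),(184,326),.07)]:
    print(nm,onz(cs["scene"],*a,z)[:2],onz(cs["side"],*b,z)[:2])
E
```

```text
scene [227.9797 233.4923] (21.46802520751953, 27.02048683166504) plane [0.4824 0.2065] r 0.04471718147397041
scene [279.2782 202.0462] (18.533552169799805, 25.421628952026367) plane [ 0.4795 -0.0016] r 0.043525487184524536
scene [310.3464 175.6278] (17.021329879760742, 24.36081314086914) plane [ 0.5039 -0.1637] r 0.04461845010519028
scene [357.1015 170.1811] (16.083110809326172, 24.35660743713379) plane [ 0.4177 -0.31  ] r 0.04378443583846092
side [252.4095 299.6718] (30.341882705688477, 36.99337387084961) plane [ 0.4211 -0.3144] r 0.04546695947647095
side [289.1956 253.8631] (24.657236099243164, 33.30404281616211) plane [ 0.5062 -0.1673] r 0.046400196850299835
side [281.7795 211.6702] (19.436290740966797, 30.206214904785156) plane [ 0.4836 -0.0062] r 0.04719899222254753
side [283.337  167.6593] (15.278606414794922, 26.464248657226562) plane [0.4844 0.2051] r 0.044754911214113235
(357.10150146484375, 170.18113708496094) (252.40951538085938, 299.67181396484375) (array([ 0.4203, -0.3125,  0.0728]), np.float64(0.0012050925289052567))
(310.34637451171875, 175.62777709960938) (289.19561767578125, 253.86312866210938) (array([ 0.5059, -0.1654,  0.0736]), np.float64(0.0007465720610059872))
(279.2781677246094, 202.04617309570312) (281.77947998046875, 211.6702117919922) (array([ 0.4828, -0.0033,  0.0727]), np.float64(0.001975291007964201))
(227.97970581054688, 233.4922637939453) (283.33697509765625, 167.6593017578125) (array([0.4839, 0.2062, 0.0748]), np.float64(0.0012784749429064057))
jar top [ 0.3715 -0.0275] [ 0.3782 -0.0345]
tin [0.3761 0.0854] [0.3761 0.0794]
salt [ 0.5988 -0.0629] [ 0.6106 -0.0813]
mug [0.649  0.3027] [0.6417 0.2744]
spoon1 [ 0.3169 -0.1455] [ 0.3118 -0.1385]
spoon2 [ 0.4059 -0.1497] [ 0.4093 -0.1487]
purple [ 0.2652 -0.3762] [ 0.2733 -0.3871]
```

```bash
cat >> h.py <<'E'
from scipy.spatial.transform import Rotation as Ro
C={'A':(.420,-.3125),'B':(.5055,-.1655),'C':(.4825,-.0035),'D':(.484,.206)}
def go(x,y,z,yaw=None):
    s=bot.observe();R=Ro.from_euler('xyz',s['tool_rot']).as_matrix()
    d=R.T@(np.array([x,y,z])-s['position'])
    # wanted: tool x down, tool y along yaw
    if yaw is None: yaw=np.arctan2(R[1,1],R[0,1])
    yy=np.array([np.cos(yaw),np.sin(yaw),0]);xx=np.array([0,0,-1.]);G=np.c_[xx,yy,np.cross(xx,yy)]
    w=np.degrees(Ro.from_matrix(R.T@G).as_rotvec())
    print("t",s['clock'],"pos",s['position'],"shift",d,"turn",w,"n",np.linalg.norm(d)/.05,np.linalg.norm(w)/8.59,"F",s['force'],"q",s['qpos'],s['grip_width'])
    print("R\n",R)
E
python3 - <<'E'
from h import *
go(.420,-.3125+.038,.130)
E
```

```text
t 0.15 pos [ 0.1374 -0.6095  0.2479] shift [ 0.1181 -0.2645 -0.3494] turn [0.     0.0043 0.0496] n 9.076828937518309 0.005793542895210228 F [-0.3378 -0.4243 -0.7384] q [ 1.2788  0.5219 -0.0363  1.5999  0.0212  1.0211 -0.1128] 0.08535840758758162
R
 [[-0.0003  0.2199 -0.9755]
 [ 0.0008 -0.9755 -0.2199]
 [-1.     -0.0009  0.0001]]
```

```bash
python3 -m creep '[{"tx":0.0,"ty":-0.06,"tz":-0.09,"wx":-15,"claw":1},{"tx":0.02,"ty":-0.13,"tz":-0.175,"wx":-30,"claw":1},{"tx":0.04,"ty":-0.2,"tz":-0.26,"wx":-45,"claw":1},{"tx":0.06,"ty":-0.2645,"tz":-0.35,"wx":-60,"claw":1},{"tx":0.08,"ty":-0.2645,"tz":-0.35,"wx":-77.3,"claw":1},{"tx":0.1,"ty":-0.2645,"tz":-0.35,"wx":-77.3,"claw":1},{"tx":0.118,"ty":-0.2645,"tz":-0.35,"wx":-77.3,"claw":1},{"tx":0.118,"ty":-0.2645,"tz":-0.35,"wx":-77.3,"claw":1}]' 60
python3 - <<'E'
from h import *
go(.420,-.2745,.13,0)
E
```

```text
t 0.15 pos [ 0.1374 -0.6095  0.2479] shift [ 0.1181 -0.2645 -0.3494] turn [-77.2962  -0.0298   0.0448] n 9.076828937518309 8.998399599097729 F [-0.3378 -0.4243 -0.7384] q [ 1.2788  0.5219 -0.0363  1.5999  0.0212  1.0211 -0.1128] 0.08535840758758162
R
 [[-0.0003  0.2199 -0.9755]
 [ 0.0008 -0.9755 -0.2199]
 [-1.     -0.0009  0.0001]]$[0]: bad value
```

```bash
python3 -m creep '[{"tx":0.02,"ty":-0.03,"tz":-0.04,"wx":-8.0,"claw":0.99}]' 60; python3 -m creep --help | head -20
```

```text
$[0]: bad value
invalid input: not JSON, or not a number
```

```bash
python3 -m creep '[{"wx":-8,"wy":0,"wz":0,"tx":0.02,"ty":-0.03,"tz":-0.04,"claw":1}]' 60
```

```text
clock: 0.25
position: [0.164, -0.5776, 0.2304]
tool_rot: [0.869, 1.567, -1.917]
force: [1.3, 0.6, -1.0]
grip_width: 0.0733
```

All seven keys are needed in every row.

Run:
```python
from h import *
go(.420,-.2745,.13,0)
```

```text
t 0.25 pos [ 0.164  -0.5776  0.2304] shift [ 0.099  -0.1954 -0.3457] turn [-69.6445   0.2211  -0.0592] n 8.18522657956095 8.107669488296361 F [ 1.2513  0.5677 -1.0369] q [ 1.2464  0.5001 -0.0745  1.6868  0.0469  0.9536 -0.0616] 0.07325973887255417
R
 [[-0.0013  0.3478 -0.9376]
 [-0.0035 -0.9375 -0.3478]
 [-1.      0.0029  0.0024]]
```

```bash
python3 -m creep '[{"wx":-8,"wy":0,"wz":0,"tx":0.01,"ty":-0.025,"tz":-0.043,"claw":1},{"wx":-16,"wy":0,"wz":0,"tx":0.02,"ty":-0.05,"tz":-0.086,"claw":1},{"wx":-24,"wy":0,"wz":0,"tx":0.03,"ty":-0.074,"tz":-0.13,"claw":1},{"wx":-32,"wy":0,"wz":0,"tx":0.04,"ty":-0.098,"tz":-0.173,"claw":1},{"wx":-40,"wy":0,"wz":0,"tx":0.05,"ty":-0.122,"tz":-0.216,"claw":1},{"wx":-48,"wy":0,"wz":0,"tx":0.06,"ty":-0.147,"tz":-0.26,"claw":1},{"wx":-56,"wy":0,"wz":0,"tx":0.07,"ty":-0.171,"tz":-0.303,"claw":1},{"wx":-64,"wy":0,"wz":0,"tx":0.08,"ty":-0.195,"tz":-0.345,"claw":1}]' 60
python3 - <<'E'
from h import *
go(.420,-.2745,.105,0)
E
```

```text
clock: 1.05
position: [0.4182, -0.2762, 0.1494]
tool_rot: [-0.184, 1.567, -1.848]
force: [0.5, -1.3, 0.5]
grip_width: 0.0002
t 1.05 pos [ 0.4182 -0.2762  0.1494] shift [ 0.0444  0.0017 -0.002 ] turn [-5.3307  0.2135  0.0502] n 0.8897965133566117 0.6210898530579934 F [ 0.4667 -1.284   0.5021] q [ 0.768   0.492  -0.3998  1.9971  0.2931  0.7068  0.093 ] 0.00023896098058576775
R
 [[-0.001   0.9957 -0.0929]
 [-0.0037 -0.0929 -0.9957]
 [-1.     -0.0007  0.0038]]
```

```bash
python3 -m creep '[{"wx":-5,"wy":0,"wz":0,"tx":0.02,"ty":0.002,"tz":-0.002,"claw":1},{"wx":-5.3,"wy":0.2,"wz":0,"tx":0.04,"ty":0.002,"tz":-0.002,"claw":1},{"wx":-5.3,"wy":0.2,"wz":0,"tx":0.044,"ty":0.002,"tz":-0.002,"claw":1},{"wx":-5.3,"wy":0.2,"wz":0,"tx":0.044,"ty":0.002,"tz":-0.002,"claw":1},{"wx":-5.3,"wy":0.2,"wz":0,"tx":0.044,"ty":0.002,"tz":-0.002,"claw":1}]'
python3 - <<'E'
from h import *
go(.420,-.2745,.105,0)
cv2.imwrite("pics/s1.png",cv2.resize(bot.grab_frame("side")[220:380,150:350],None,fx=3,fy=3))
E
```

```text
clock: 1.55
position: [0.4205, -0.2749, 0.1061]
tool_rot: [-0.356, 1.57, -1.929]
force: [0.4, 0.4, -0.5]
grip_width: 0.0003
t 1.55 pos [ 0.4205 -0.2749  0.1061] shift [ 0.0011 -0.0005 -0.0004] turn [-0.0898  0.0432  0.0161] n 0.0264066328547892 0.011754283170562247 F [ 0.3527  0.3771 -0.4819] q [ 0.7533  0.5673 -0.3885  2.0193  0.3592  0.6202  0.1228] 0.00026349953612621226
R
 [[-0.0003  1.     -0.0016]
 [-0.0008 -0.0016 -1.    ]
 [-1.     -0.0003  0.0008]]
```

View pics/s1.png

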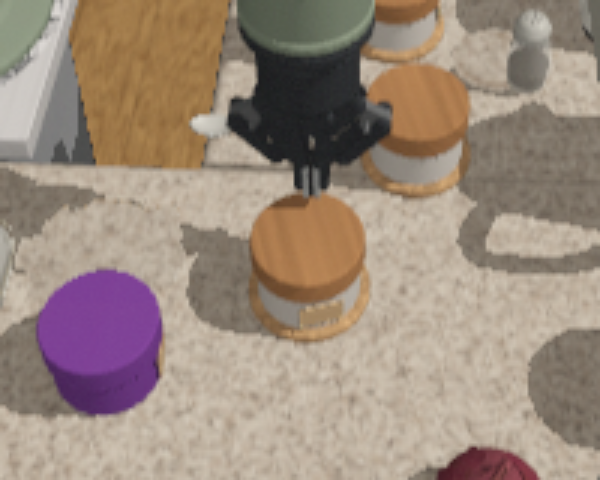

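Side view: the closed fingertips (311,180 in the crop) hang just above the far edge of lid A.

```bash
python3 -m creep '[{"wx":0,"wy":0,"wz":0,"tx":0.004,"ty":0,"tz":0,"claw":1},{"wx":0,"wy":0,"wz":0,"tx":0.008,"ty":0,"tz":0,"claw":1},{"wx":0,"wy":0,"wz":0,"tx":0.01,"ty":0,"tz":0,"claw":1},{"wx":0,"wy":0,"wz":0,"tx":0.01,"ty":0,"tz":0,"claw":1}]'; python3 -m creep '[{"wx":0,"wy":0,"wz":0,"tx":0.001,"ty":0,"tz":0,"claw":1},{"wx":0,"wy":0,"wz":0,"tx":0.001,"ty":0,"tz":0,"claw":1}]'
```

```text
clock: 2.0
position: [0.4204, -0.2749, 0.096]
tool_rot: [-0.433, 1.57, -2.006]
force: [-0.4, 0.2, -0.1]
grip_width: -0.0
clock: 2.2
position: [0.4204, -0.2749, 0.0949]
tool_rot: [-0.594, 1.57, -2.166]
force: [0.1, 0.2, -0.8]
grip_width: 0.0002
```

```bash
python3 -m creep '[{"wx":0,"wy":0,"wz":0,"tx":0.001,"ty":0,"tz":0,"claw":1},{"wx":0,"wy":0,"wz":0,"tx":0.001,"ty":0,"tz":0,"claw":1}]'
```

```text
clock: 2.4
position: [0.4204, -0.2749, 0.0939]
tool_rot: [-0.647, 1.57, -2.219]
force: [-0.4, -0.1, 0.0]
grip_width: -0.0002
```

```bash
python3 -m creep '[{"wx":0,"wy":0,"wz":0,"tx":0.001,"ty":0,"tz":0,"claw":1},{"wx":0,"wy":0,"wz":0,"tx":0.001,"ty":0,"tz":0,"claw":1}]'; python3 -m creep '[{"wx":0,"wy":0,"wz":0,"tx":0.001,"ty":0,"tz":0,"claw":1},{"wx":0,"wy":0,"wz":0,"tx":0.001,"ty":0,"tz":0,"claw":1}]'
```

```text
clock: 2.6
position: [0.4203, -0.2748, 0.0927]
tool_rot: [-0.893, 1.57, -2.465]
force: [-0.4, 0.0, 0.3]
grip_width: 0.0
clock: 2.8
position: [0.4203, -0.2749, 0.0917]
tool_rot: [-0.826, 1.57, -2.398]
force: [0.4, -1.1, 0.1]
grip_width: -0.0001
```

```bash
python3 -m creep '[{"wx":0,"wy":0,"wz":0,"tx":0.001,"ty":0,"tz":0,"claw":1},{"wx":0,"wy":0,"wz":0,"tx":0.001,"ty":0,"tz":0,"claw":1}]'; python3 -m creep '[{"wx":0,"wy":0,"wz":0,"tx":0.001,"ty":0,"tz":0,"claw":1},{"wx":0,"wy":0,"wz":0,"tx":0.001,"ty":0,"tz":0,"claw":1}]'
```

```text
clock: 3.0
position: [0.4204, -0.2749, 0.0907]
tool_rot: [-0.754, 1.57, -2.326]
force: [-0.9, 0.6, 3.5]
grip_width: 0.0001
clock: 3.2
position: [0.4204, -0.2749, 0.0897]
tool_rot: [-0.672, 1.57, -2.244]
force: [-0.9, 0.7, 6.4]
grip_width: -0.0001
```

Lid A stiffens at 3 N/mm (3.5 N, then 6.4 N, about 2 mm in), so it is sound. Moving to B.

```bash
python3 -m creep '[{"wx":0,"wy":0,"wz":0,"tx":-0.02,"ty":0,"tz":0,"claw":1},{"wx":0,"wy":0,"wz":0,"tx":-0.04,"ty":0.02,"tz":-0.03,"claw":1},{"wx":0,"wy":0,"wz":0,"tx":-0.04,"ty":0.04,"tz":-0.065,"claw":1},{"wx":0,"wy":0,"wz":0,"tx":-0.04,"ty":0.06,"tz":-0.1,"claw":1},{"wx":0,"wy":0,"wz":0,"tx":-0.035,"ty":0.085,"tz":-0.147,"claw":1},{"wx":0,"wy":0,"wz":0,"tx":-0.02,"ty":0.085,"tz":-0.147,"claw":1},{"wx":0,"wy":0,"wz":0,"tx":-0.008,"ty":0.085,"tz":-0.147,"claw":1},{"wx":0,"wy":0,"wz":0,"tx":-0.008,"ty":0.085,"tz":-0.147,"claw":1}]';  python3 - <<'E'
from h import *
go(.5055,-.1275,.097,0)
E
```

```text
clock: 4.0
position: [0.5043, -0.1287, 0.096]
tool_rot: [-1.375, 1.567, -2.947]
force: [0.1, 0.5, 0.8]
grip_width: 0.0002
t 4.0 pos [ 0.5043 -0.1287  0.096 ] shift [-0.001   0.0012 -0.0012] turn [-0.1099  0.0391  0.1977] n 0.03869739827608336 0.026725499195329523 F [0.0815 0.5338 0.8312] q [ 0.4174  0.6065 -0.3812  1.9757  0.3699  0.6302 -0.2069] 0.0002322977164714988
R
 [[-0.0035  1.     -0.0019]
 [-0.0007 -0.0019 -1.    ]
 [-1.     -0.0035  0.0007]]
```

```bash
python3 -m creep '[{"wx":0,"wy":0,"wz":0.2,"tx":0.001,"ty":0.001,"tz":-0.001,"claw":1},{"wx":0,"wy":0,"wz":0.2,"tx":0.001,"ty":0.001,"tz":-0.001,"claw":1}]'; python3 -m creep '[{"wx":0,"wy":0,"wz":0,"tx":0.001,"ty":0,"tz":0,"claw":1},{"wx":0,"wy":0,"wz":0,"tx":0.001,"ty":0,"tz":0,"claw":1}]'
```

```text
clock: 4.2
position: [0.5049, -0.1286, 0.0951]
tool_rot: [-0.066, 1.57, -1.641]
force: [-0.6, 0.6, 0.2]
grip_width: 0.0001
clock: 4.4
position: [0.5049, -0.1293, 0.0944]
tool_rot: [0.284, 1.57, -1.292]
force: [0.6, 0.2, -0.1]
grip_width: -0.0004
```

```bash
python3 -m creep '[{"wx":0,"wy":0,"wz":0,"tx":0.001,"ty":0,"tz":0,"claw":1},{"wx":0,"wy":0,"wz":0,"tx":0.001,"ty":0,"tz":0,"claw":1}]'
```

```text
clock: 4.6
position: [0.5048, -0.1294, 0.0934]
tool_rot: [0.267, 1.569, -1.309]
force: [0.2, -0.1, -0.0]
grip_width: -0.0001
```

```bash
python3 -m creep '[{"wx":0,"wy":0,"wz":0,"tx":0.001,"ty":0,"tz":0,"claw":1},{"wx":0,"wy":0,"wz":0,"tx":0.001,"ty":0,"tz":0,"claw":1}]'; python3 -m creep '[{"wx":0,"wy":0,"wz":0,"tx":0.001,"ty":0,"tz":0,"claw":1},{"wx":0,"wy":0,"wz":0,"tx":0.001,"ty":0,"tz":0,"claw":1}]'
```

```text
clock: 4.8
position: [0.5049, -0.1295, 0.0924]
tool_rot: [0.334, 1.569, -1.241]
force: [-0.3, -0.7, 0.6]
grip_width: 0.0004
clock: 5.0
position: [0.5049, -0.1295, 0.0913]
tool_rot: [0.345, 1.569, -1.23]
force: [-0.8, -0.7, 3.7]
grip_width: 0.0001
```

```bash
python3 -m creep '[{"wx":0,"wy":0,"wz":0,"tx":0.001,"ty":0,"tz":0,"claw":1},{"wx":0,"wy":0,"wz":0,"tx":0.001,"ty":0,"tz":0,"claw":1}]'
```

```text
clock: 5.2
position: [0.505, -0.1294, 0.0904]
tool_rot: [0.366, 1.569, -1.21]
force: [-2.3, -0.1, 6.0]
grip_width: -0.0001
```

B behaves the same way (3.7 N, then 6.0 N), so it is sound. Moving to C.

```bash
python3 -m creep '[{"wx":0,"wy":0,"wz":0,"tx":-0.02,"ty":0,"tz":0,"claw":1},{"wx":0,"wy":0,"wz":0,"tx":-0.04,"ty":-0.005,"tz":-0.03,"claw":1},{"wx":0,"wy":0,"wz":0,"tx":-0.04,"ty":-0.01,"tz":-0.075,"claw":1},{"wx":0,"wy":0,"wz":0,"tx":-0.04,"ty":-0.015,"tz":-0.12,"claw":1},{"wx":0,"wy":0,"wz":0,"tx":-0.035,"ty":-0.0225,"tz":-0.164,"claw":1},{"wx":0,"wy":0,"wz":0,"tx":-0.02,"ty":-0.0225,"tz":-0.164,"claw":1},{"wx":0,"wy":0,"wz":0,"tx":-0.008,"ty":-0.0225,"tz":-0.164,"claw":1},{"wx":0,"wy":0,"wz":0,"tx":-0.008,"ty":-0.0225,"tz":-0.164,"claw":1}]';  python3 - <<'E'
from h import *
go(.4825,.0345,.097,0)
E
```

```text
clock: 6.0
position: [0.4825, 0.0339, 0.0967]
tool_rot: [-0.718, 1.568, -2.294]
force: [0.1, -0.4, -0.1]
grip_width: -0.0
t 6.0 pos [0.4825 0.0339 0.0967] shift [-0.0003 -0.     -0.0006] turn [-0.304   0.1199  0.1053] n 0.013261062674278323 0.03997278944775798 F [ 0.0758 -0.3644 -0.0599] q [ 0.0986  0.5635 -0.3835  2.0691  0.3778  0.5777 -0.5569] -4.941480007578938e-05
R
 [[-0.0018  1.     -0.0053]
 [-0.0021 -0.0053 -1.    ]
 [-1.     -0.0018  0.0021]]
```

```bash
python3 -m creep '[{"wx":0,"wy":0,"wz":0,"tx":0.001,"ty":0,"tz":0,"claw":1},{"wx":0,"wy":0,"wz":0,"tx":0.001,"ty":0,"tz":0,"claw":1}]'; python3 -m creep '[{"wx":0,"wy":0,"wz":0,"tx":0.001,"ty":0,"tz":0,"claw":1},{"wx":0,"wy":0,"wz":0,"tx":0.001,"ty":0,"tz":0,"claw":1}]'
```

```text
clock: 6.2
position: [0.4826, 0.033, 0.0958]
tool_rot: [-0.712, 1.568, -2.29]
force: [-1.4, 0.0, -0.5]
grip_width: 0.0002
clock: 6.4
position: [0.4828, 0.0325, 0.0949]
tool_rot: [-0.609, 1.568, -2.187]
force: [-0.0, -0.0, 0.3]
grip_width: -0.0002
```

```bash
python3 -m creep '[{"wx":0,"wy":0,"wz":0,"tx":0.001,"ty":0,"tz":0,"claw":1},{"wx":0,"wy":0,"wz":0,"tx":0.001,"ty":0,"tz":0,"claw":1}]'
```

```text
clock: 6.6
position: [0.4828, 0.0324, 0.094]
tool_rot: [-0.565, 1.568, -2.144]
force: [-0.0, 0.7, 0.1]
grip_width: 0.0001
```

```bash
python3 -m creep '[{"wx":0,"wy":0,"wz":0,"tx":0.001,"ty":0,"tz":0,"claw":1},{"wx":0,"wy":0,"wz":0,"tx":0.001,"ty":0,"tz":0,"claw":1}]'
```

```text
clock: 6.8
position: [0.4828, 0.0324, 0.0929]
tool_rot: [-0.593, 1.568, -2.172]
force: [-0.2, -0.5, -0.8]
grip_width: -0.0002
```

```bash
python3 -m creep '[{"wx":0,"wy":0,"wz":0,"tx":0.001,"ty":0,"tz":0,"claw":1},{"wx":0,"wy":0,"wz":0,"tx":0.001,"ty":0,"tz":0,"claw":1}]'; python3 -m creep '[{"wx":0,"wy":0,"wz":0,"tx":0.001,"ty":0,"tz":0,"claw":1},{"wx":0,"wy":0,"wz":0,"tx":0.001,"ty":0,"tz":0,"claw":1}]'
```

```text
clock: 7.0
position: [0.4827, 0.0324, 0.0918]
tool_rot: [-0.639, 1.568, -2.218]
force: [-0.9, 0.6, -0.0]
grip_width: 0.0
clock: 7.2
position: [0.4828, 0.0324, 0.0907]
tool_rot: [-0.605, 1.568, -2.184]
force: [0.1, 1.1, 2.6]
grip_width: 0.0002
```

```bash
python3 -m creep '[{"wx":0,"wy":0,"wz":0,"tx":0.001,"ty":0,"tz":0,"claw":1},{"wx":0,"wy":0,"wz":0,"tx":0.001,"ty":0,"tz":0,"claw":1}]'
```

```text
clock: 7.4
position: [0.4828, 0.0324, 0.0898]
tool_rot: [-0.57, 1.568, -2.149]
force: [-0.7, -0.2, 5.5]
grip_width: -0.0
```

C is also sound (2.6 N, then 5.5 N). That leaves D, which still has to be made to rock.

```bash
python3 -m creep '[{"wx":0,"wy":0,"wz":0,"tx":-0.02,"ty":0,"tz":0,"claw":1},{"wx":0,"wy":0,"wz":0,"tx":-0.04,"ty":0,"tz":-0.03,"claw":1},{"wx":0,"wy":0,"wz":0,"tx":-0.04,"ty":0,"tz":-0.07,"claw":1},{"wx":0,"wy":0,"wz":0,"tx":-0.04,"ty":0,"tz":-0.11,"claw":1},{"wx":0,"wy":0,"wz":0,"tx":-0.03,"ty":0.001,"tz":-0.136,"claw":1},{"wx":0,"wy":0,"wz":0,"tx":-0.02,"ty":0.001,"tz":-0.136,"claw":1},{"wx":0,"wy":0,"wz":0,"tx":-0.008,"ty":0.001,"tz":-0.136,"claw":1},{"wx":0,"wy":0,"wz":0,"tx":-0.008,"ty":0.001,"tz":-0.136,"claw":1}]';  python3 - <<'E'
from h import *
go(.484,.168,.093,0)
E
```

```text
clock: 8.2
position: [0.4841, 0.1671, 0.0958]
tool_rot: [-0.799, 1.565, -2.379]
force: [-1.0, -0.7, -0.2]
grip_width: -0.0
t 8.2 pos [0.4841 0.1671 0.0958] shift [ 0.0028 -0.0001 -0.0009] turn [-0.4963  0.2234  0.2318] n 0.05887774756262555 0.06886715694433147 F [-0.9782 -0.7323 -0.1742] q [-0.1615  0.5987 -0.3861  1.9953  0.3756  0.6221 -0.8055] -1.679352444627737e-05
R
 [[-0.0041  1.     -0.0087]
 [-0.0039 -0.0087 -1.    ]
 [-1.     -0.004   0.0039]]
```

```bash
python3 -m creep '[{"wx":-0.5,"wy":0.2,"wz":0.2,"tx":0.002,"ty":0,"tz":0,"claw":1},{"wx":-0.5,"wy":0.2,"wz":0.2,"tx":0.002,"ty":0,"tz":0,"claw":1}]'; python3 -m creep '[{"wx":0,"wy":0,"wz":0,"tx":0.001,"ty":0,"tz":0,"claw":1},{"wx":0,"wy":0,"wz":0,"tx":0.001,"ty":0,"tz":0,"claw":1}]'; python3 -m creep '[{"wx":0,"wy":0,"wz":0,"tx":0.001,"ty":0,"tz":0,"claw":1},{"wx":0,"wy":0,"wz":0,"tx":0.001,"ty":0,"tz":0,"claw":1}]'
```

```text
clock: 8.4
position: [0.4841, 0.1661, 0.0937]
tool_rot: [-0.79, 1.57, -2.362]
force: [0.2, -0.2, 0.2]
grip_width: 0.0
clock: 8.6
position: [0.4843, 0.1657, 0.0929]
tool_rot: [-0.503, 1.57, -2.075]
force: [-0.8, 0.4, -0.2]
grip_width: 0.0001
clock: 8.8
position: [0.4844, 0.1656, 0.0919]
tool_rot: [-0.231, 1.57, -1.804]
force: [-0.1, -0.9, 0.7]
grip_width: -0.0001
```

```bash
python3 -m creep '[{"wx":0,"wy":0,"wz":0,"tx":0.001,"ty":0,"tz":0,"claw":1},{"wx":0,"wy":0,"wz":0,"tx":0.001,"ty":0,"tz":0,"claw":1}]'
```

```text
clock: 9.0
position: [0.4844, 0.1655, 0.0909]
tool_rot: [-0.207, 1.57, -1.779]
force: [-0.3, -1.1, 0.7]
grip_width: 0.0001
```

```bash
python3 -m creep '[{"wx":0,"wy":0,"wz":0,"tx":0.001,"ty":0,"tz":0,"claw":1},{"wx":0,"wy":0,"wz":0,"tx":0.001,"ty":0,"tz":0,"claw":1}]'
```

```text
clock: 9.2
position: [0.4844, 0.1654, 0.0898]
tool_rot: [-0.224, 1.57, -1.796]
force: [0.7, -1.3, 1.4]
grip_width: -0.0003
```

```bash
python3 -m creep '[{"wx":0,"wy":0,"wz":0,"tx":0.001,"ty":0,"tz":0,"claw":1},{"wx":0,"wy":0,"wz":0,"tx":0.001,"ty":0,"tz":0,"claw":1}]'; python3 -m creep '[{"wx":0,"wy":0,"wz":0,"tx":0.001,"ty":0,"tz":0,"claw":1},{"wx":0,"wy":0,"wz":0,"tx":0.001,"ty":0,"tz":0,"claw":1}]'
python3 - <<'E'
from h import *
a=bot.grab_frame("side")[130:210,220:330];b=cv2.imread("pics/side0.png")[130:210,220:330]
cv2.imwrite("pics/s2.png",np.hstack([cv2.resize(x,None,fx=3.5,fy=5,interpolation=cv2.INTER_CUBIC) for x in(b,a)]))
E
```

```text
clock: 9.4
position: [0.4845, 0.1654, 0.0889]
tool_rot: [0.028, 1.57, -1.544]
force: [-0.6, -3.6, 5.9]
grip_width: 0.0002
clock: 9.6
position: [0.4847, 0.1653, 0.0883]
tool_rot: [0.373, 1.569, -1.199]
force: [-2.4, -2.2, 15.4]
grip_width: 0.0001
```

View pics/s2.png

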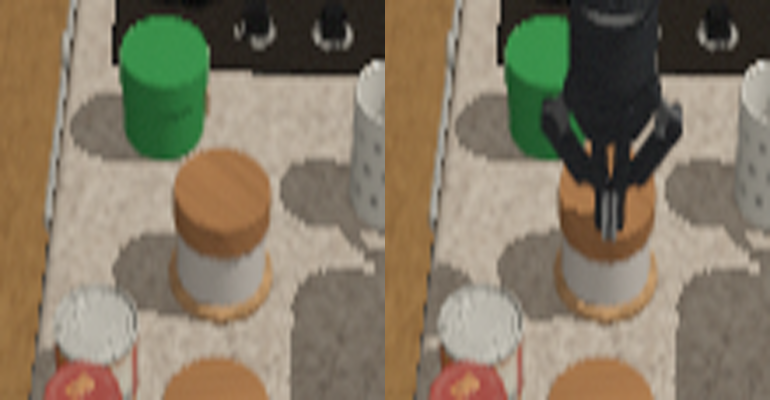

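D gave only 1.4 N at about 2.7 mm down, then hit a hard stop at about 3.5 mm. That is rocking, so D is the loose lid. In the picture the tip presses the near edge of lid D, the lid is lower there, and nothing else has moved. Next: lift clear and push in the middle.

```bash
python3 -m creep '[{"wx":0,"wy":0,"wz":0,"tx":-0.015,"ty":0,"tz":0,"claw":1},{"wx":0,"wy":0,"wz":0,"tx":-0.02,"ty":0,"tz":0,"claw":1},{"wx":0,"wy":0,"wz":0,"tx":-0.02,"ty":0,"tz":-0.041,"claw":1},{"wx":0,"wy":0,"wz":0,"tx":-0.02,"ty":0,"tz":-0.041,"claw":1},{"wx":0,"wy":0,"wz":0,"tx":-0.01,"ty":0,"tz":-0.041,"claw":1},{"wx":0,"wy":0,"wz":0,"tx":-0.008,"ty":0,"tz":-0.041,"claw":1},{"wx":0,"wy":0,"wz":0,"tx":-0.008,"ty":0,"tz":-0.041,"claw":1}]';  python3 - <<'E'
from h import *
go(.484,.206,.093,0)
E
```

```text
clock: 10.35
position: [0.4844, 0.2055, 0.0954]
tool_rot: [-0.333, 1.569, -1.906]
force: [0.6, 0.3, 0.2]
grip_width: 0.0
t 10.35 pos [0.4844 0.2055 0.0954] shift [ 0.0024 -0.0004 -0.0005] turn [-0.1447  0.1223  0.0425] n 0.04962154295185544 0.022607772984424613 F [0.5934 0.2535 0.1596] q [-0.23    0.6142 -0.3865  1.9623  0.3765  0.6367 -0.8617] 4.238242827168976e-05
R
 [[-0.0007  1.     -0.0025]
 [-0.0021 -0.0025 -1.    ]
 [-1.     -0.0007  0.0021]]
```

```bash
python3 -m creep '[{"wx":0,"wy":0,"wz":0,"tx":0.002,"ty":0,"tz":0,"claw":1},{"wx":0,"wy":0,"wz":0,"tx":0.003,"ty":0,"tz":0,"claw":1},{"wx":0,"wy":0,"wz":0,"tx":0.004,"ty":0,"tz":0,"claw":1},{"wx":0,"wy":0,"wz":0,"tx":0.004,"ty":0,"tz":0,"claw":1}]'
```

```text
clock: 10.75
position: [0.4848, 0.2052, 0.0919]
tool_rot: [0.023, 1.569, -1.551]
force: [-2.2, -0.7, 11.2]
grip_width: 0.0005
```

```bash
python3 -m creep '[{"wx":0,"wy":0,"wz":0,"tx":0.001,"ty":0,"tz":0,"claw":1},{"wx":0,"wy":0,"wz":0,"tx":0.002,"ty":0,"tz":0,"claw":1},{"wx":0,"wy":0,"wz":0,"tx":0.002,"ty":0,"tz":0,"claw":1}]'
```

```text
clock: 11.05
position: [0.4849, 0.2051, 0.0904]
tool_rot: [0.331, 1.569, -1.243]
force: [-3.1, -0.2, 13.7]
grip_width: -0.0002
```

```bash
python3 -m creep '[{"wx":0,"wy":0,"wz":0,"tx":0.001,"ty":0,"tz":0,"claw":1},{"wx":0,"wy":0,"wz":0,"tx":0.002,"ty":0,"tz":0,"claw":1},{"wx":0,"wy":0,"wz":0,"tx":0.002,"ty":0,"tz":0,"claw":1}]'
```

```text
clock: 11.35
position: [0.4848, 0.2052, 0.0891]
tool_rot: [0.483, 1.569, -1.092]
force: [-6.3, -0.6, 19.0]
grip_width: 0.0001
```

```bash
python3 -m creep '[{"wx":0,"wy":0,"wz":0,"tx":0.002,"ty":0,"tz":0,"claw":1},{"wx":0,"wy":0,"wz":0,"tx":0.003,"ty":0,"tz":0,"claw":1},{"wx":0,"wy":0,"wz":0,"tx":0.003,"ty":0,"tz":0,"claw":1}]'
```

```text
clock: 11.65
position: [0.485, 0.2053, 0.0885]
tool_rot: [0.923, 1.567, -0.652]
force: [-18.5, -5.8, 63.1]
grip_width: -0.0002
```

```bash
python3 -m creep '[{"wx":0,"wy":0,"wz":0,"tx":0.002,"ty":0,"tz":0,"claw":1},{"wx":0,"wy":0,"wz":0,"tx":0.003,"ty":0,"tz":0,"claw":1},{"wx":0,"wy":0,"wz":0,"tx":0.003,"ty":0,"tz":0,"claw":1}]'
```

```text
clock: 11.95
position: [0.4851, 0.2052, 0.0884]
tool_rot: [1.021, 1.566, -0.554]
force: [-21.9, -8.1, 74.1]
grip_width: 0.0
```

Hard stop at TCP z 0.0884 with 74 N, about 5 mm below where the lid started. To check, I press the edge again.

```bash
python3 -m creep '[{"wx":0,"wy":0,"wz":0,"tx":-0.01,"ty":0,"tz":0,"claw":1},{"wx":0,"wy":0,"wz":0,"tx":-0.02,"ty":0,"tz":0,"claw":1},{"wx":0,"wy":0,"wz":0,"tx":-0.02,"ty":0,"tz":0.038,"claw":1},{"wx":0,"wy":0,"wz":0,"tx":-0.015,"ty":0,"tz":0.038,"claw":1},{"wx":0,"wy":0,"wz":0,"tx":-0.005,"ty":0,"tz":0.038,"claw":1},{"wx":0,"wy":0,"wz":0,"tx":-0.002,"ty":0,"tz":0.038,"claw":1},{"wx":0,"wy":0,"wz":0,"tx":-0.002,"ty":0,"tz":0.038,"claw":1}]'
```

```text
clock: 12.65
position: [0.4844, 0.1679, 0.0897]
tool_rot: [0.862, 1.567, -0.712]
force: [-0.6, -0.0, 0.3]
grip_width: -0.0002
```

```bash
python3 -m creep '[{"wx":0,"wy":0,"wz":0,"tx":0.001,"ty":0,"tz":0,"claw":1},{"wx":0,"wy":0,"wz":0,"tx":0.001,"ty":0,"tz":0,"claw":1}]'; python3 -m creep '[{"wx":0,"wy":0,"wz":0,"tx":0.001,"ty":0,"tz":0,"claw":1},{"wx":0,"wy":0,"wz":0,"tx":0.001,"ty":0,"tz":0,"claw":1}]'
```

```text
clock: 12.85
position: [0.4845, 0.1682, 0.0889]
tool_rot: [0.868, 1.566, -0.706]
force: [-0.8, -0.9, 5.4]
grip_width: -0.0003
clock: 13.05
position: [0.4846, 0.1682, 0.0885]
tool_rot: [0.822, 1.566, -0.752]
force: [-4.4, -4.4, 15.5]
grip_width: 0.0001
```

The edge is now rigid (0.4 mm of travel from 5 to 15 N) and level with the middle. Backing off and taking a last look.

```bash
python3 -m creep '[{"wx":0,"wy":0,"wz":0,"tx":-0.02,"ty":0,"tz":0,"claw":1},{"wx":0,"wy":0,"wz":0,"tx":-0.06,"ty":0,"tz":0,"claw":1},{"wx":0,"wy":0,"wz":0,"tx":-0.1,"ty":0,"tz":0,"claw":1},{"wx":0,"wy":0,"wz":0,"tx":-0.13,"ty":0,"tz":0,"claw":1},{"wx":0,"wy":0,"wz":0,"tx":-0.13,"ty":0,"tz":0,"claw":1},{"wx":0,"wy":0,"wz":0,"tx":-0.13,"ty":0,"tz":0,"claw":1}]'
python3 - <<'E'
from h import *
a=bot.grab_frame("scene");cv2.imwrite("pics/sc3.png",np.hstack([cv2.resize(x[140:270,150:390],(400,240)) for x in(cv2.imread("pics/scene0.png"),a)]))
b=bot.grab_frame("side");cv2.imwrite("pics/sd3.png",np.hstack([cv2.resize(x[120:340,200:350],(390,570)) for x in(cv2.imread("pics/side0.png"),b)]))
E
```

```text
clock: 13.65
position: [0.4842, 0.1689, 0.2189]
tool_rot: [0.989, 1.565, -0.584]
force: [0.0, -0.6, -0.7]
grip_width: 0.0003
```

View pics/sc3.png

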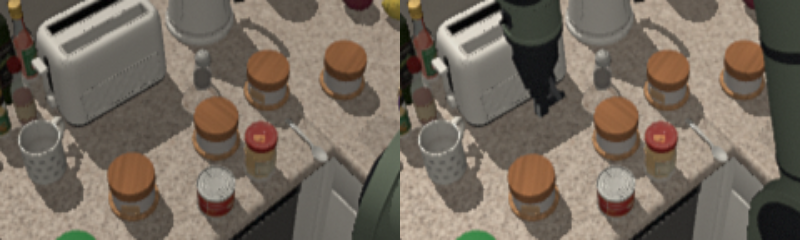

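View pics/sd3.png

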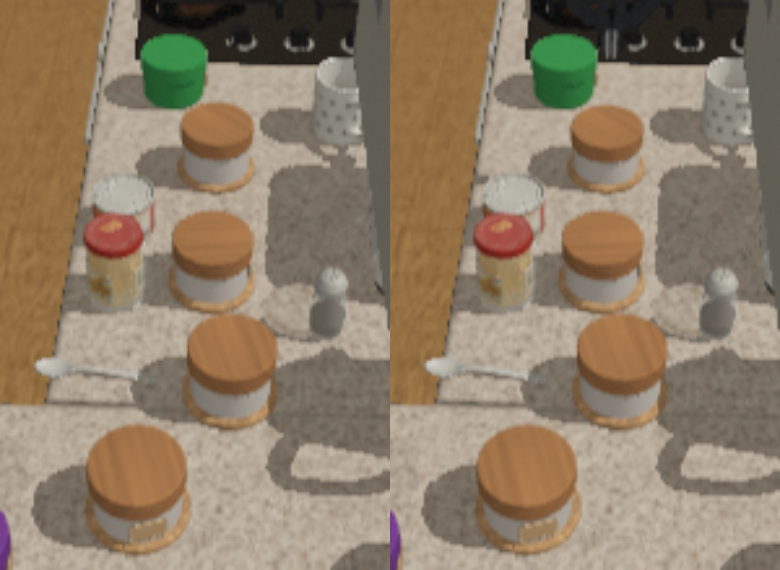

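Before-and-after pictures (start on the left): in the side view lid D, at about (217,130) before and (607,133) after, now sits visibly lower. The other lids and the bystanders stand where they were, and the gripper is clear of everything.

```bash
python3 -c "
from workcell import bot
print(bot.job_done())"
```

```text
the job is handed in; nothing more can be done
None
```

I found the loose lid and pushed it home, then handed the job in at about 14 s. The hand-in reports no verdict, so success rests on my own checks.

- **Good lids:** I pressed the edges of all four lids lightly. The three at about (0.42, −0.31), (0.505, −0.165) and (0.48, 0.00) each gave about 3 N per mm. I pressed each to only about 6 N, roughly 2 mm, well short of crushing.
- **Loose lid:** The lid at about (0.484, 0.206) tipped under 1 to 1.5 N and hit a stop about 3.5 mm down. I read that as about 0.12 rad of tilt; I could not measure the tilt directly. The last 1 mm step of that press ran the force up to 15 N.
- **Pushing it home:** I pushed it in the middle. It moved at 14 to 19 N and came to a hard stop about 5 mm below where it started. The push ended at 74 N on the wrist, under the 120 N limit.

**Last checks:**
- Pressed at the edge again, that lid was rigid and level with its middle.
- The before-and-after pictures show it sitting lower, with the other lids and the bystanders where they were.
- The gripper had been raised clear of everything.

No check failed. The only disagreement was about 4 mm between the two camera views on the lid positions, so I used the points triangulated across both.

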